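# Unstack the service parts onto their layout boards

### The arm

A 6-joint arm with a two-finger parallel gripper is mounted at the origin on a cart in front of the work surface, level with it; the furniture and walls round the work are solid. World frame = base frame: x ahead of the robot, y to its left, z up, the work surface at z = 0. Lengths are in m, angles in rad, forces in N, time in s.
With the tool pointing down it reaches from about 0.3 to 0.875 m from the base axis. Payload 6.4 kg.
Tool frame: the origin (TCP) lies midway between the tips of the shut fingers; the grasp point (between the pads) lies 19 mm behind it (grasp_offset is the distance from the TCP to the grasp point, in m); z points along the fingers, y is the line along which they close (so a half turn about z gives the same grasp; the last joint's range is limited). The gripper opens to 85 mm and grips with 20 to 120 N. Pads are 22 mm wide; open, the fingers measure 114 mm over their backs; the gripper's body (76 mm by 85 mm) begins 54 mm behind the grasp point. The pads swing forward as they close: fully open they stand 13 mm farther back than shut.
Start: joints at [0.967, 0.181, 1.607, -0, 1.354, -0.206], TCP at [0.223, 0.53, 0.231] pointing down, gripper open.
Joint ranges: [-2.99, 2.99], [-0.89, 2.07], [0.3, 2.58], [-1.14, 4.28], [0, 2.63], [-3.12, 3.12]. Speed limits (rad/s): [2.57, 2.57, 3.01, 3.14, 3.14, 3.14].

### API

Orientations are given as a unit quaternion [w, x, y, z].
In Python, from bench import * gives the robot as it stands. The module is installed in compiled form; this text tells all that it offers.
- The arm moves only by the tool servo_tool, never from a script. Its argument "commands" is text: rows parted by semicolons, each of 7 numbers parted by spaces: the turn, a rotation vector about the tool's x, y, z in rad, then the shift along the tool's x, y, z in mm, then the opening, from 0 (shut) to 1 (fully open). In form: wx wy wz dx dy dz claw; .... A call has 1 to 5 rows; each row shifts and turns the commanded pose from where the row before left it, along the tool's axes as they then stand; what a row does not reach is not made up. A row lasts 1/8 s, in which the tool goes at most 62.5 mm and 10.7 degrees, less where a joint would pass 70% of its speed; a pose out of reach is approached as far as the arm can. A call with a gripper value outside its range is refused whole. The fingers move at their own pace and stop on an object; the grip force is fixed at half the most. Time passes only in rows, so rows that do not move let the fingers close. It gives the time, the measured TCP pose, the force, the opening and the grip force at its end, in the units of the state.
- get_obs(): the state, without advancing time (a new reading comes with each control period).
- camera(name): name is "scene" or "top" or "wrist"; returns the picture (400x640x3 uint8, blue, green, red); there is no depth.
- calibration(name): a dict with "fx", "fy", "cx", "cy" (pixels), "R" (3x3) and "t" (3): a world point X has camera coordinates R X + t. Camera axes: x right, y down, z forward; pixel columns grow to the right and rows downward; lengths in m; the calibration is good to about 2 mm. A picture is of the moment at which its call begins: read the wrist's pose just before it. calibration takes no time and is no camera call; for the wrist camera it gives the pose at the moment of the call.
- hand_in(): hands the job in; it is judged then, once.
The state is a dict: "time_s": time; "q": joint angles; "dq": joint speeds; "joint_efforts": joint torques, N m; "eef_pos": TCP position; "eef_rot": TCP orientation; "wrist_force": force on the tool from outside, world axes, zero at the start; "torque": the same for the moment, N m; "opening": opening from 0.0 (shut) to 1.0 (fully open); "grasp_force": force on a finger pad.
Only numpy, scipy, OpenCV 4.12 (cv2) and the standard library are available. Lean on these libraries where they do the work, as an engineer would, in place of code of your own. Each camera call takes 0.05 s, during which the arm holds its last target. There are 200 camera calls.

### The job

The parts for a wheel service are piled on one another. Take the pile apart and lay each part flat, the way up it is now, in the middle of the plywood board that carries its outline: the bearing on the round board, the small carton, the brake pad and the drilled plate each lined up with the outline on its own board. Never let a part tip over on the way.

Things in the scene. Friction and masses are not known exactly. Their poses are not given: they have to be found in the camera images.
- bearing: Ball bearing, steel ring lying flat, 52 mm diameter, 15 mm high; at the start on top of the pile, on the carton. Origin in the centre of the underside, z up along its axis. Loose, about 0.13 kg.
- carton: Small closed part carton lying flat, 46 x 90 x 28.5 mm (x, y, z), under the bearing and on the brake pad at the start. Origin in the centre of the underside, y along its length, z up. Loose, about 0.11 kg.
- pad: Worn brake pad lying friction side up, 50 x 120 x 14 mm (x, y, z): rusty steel backing 50 mm wide, 5 mm thick at the bottom, black lining 44 x 108 mm above it; under the carton and on the plate at the start. Origin in the centre of the underside, y along its length, z up. Loose, about 0.31 kg.
- plate: Bare aluminium plate, 60 x 150 x 12 mm (x, y, z) with a 13 mm through hole near each end; lies on the bench at the bottom of the pile. Origin in the centre of the underside, y along its length, z up. Loose, about 0.35 kg.
- bearing_board: Round plywood board, 76 mm diameter, with a black ring of 52 mm outer diameter round a light centre: place of the bearing. Fixed, 8 mm thick, black outline of its part let in flush in the middle of the top; origin in the centre of the underside, z up (top at z = 8 mm).
- carton_board: Smallest of the oblong plywood boards, 62 x 106 mm (x, y), with a plain black rectangle of 46 x 90 mm: place of the carton. Fixed, 8 mm thick, black outline of its part let in flush in the middle of the top; origin in the centre of the underside, z up (top at z = 8 mm), y along its length.
- pad_board: Middle-sized oblong plywood board, 66 x 136 mm (x, y), with a black outline of 50 x 120 mm whose corners are cut out: place of the brake pad. Fixed, 8 mm thick, black outline of its part let in flush in the middle of the top; origin in the centre of the underside, z up (top at z = 8 mm), y along its length.
- plate_board: Longest plywood board, 76 x 166 mm (x, y), with a black rectangle of 60 x 150 mm that shows a light spot near each end: place of the plate. Fixed, 8 mm thick, black outline of its part let in flush in the middle of the top; origin in the centre of the underside, z up (top at z = 8 mm), y along its length.
Mind the look-alikes: they are no part of the job. What is shaped like the bearing but red is not meant.

How it is judged:
At the end, for the whole second after the job is handed in: Each of the four parts lies flat (within 0.08 rad) and at rest on its own board, its underside on the board's top (within 3 mm), its centre within 12 mm of the board's centre; carton, pad and plate also have their length within 0.2 rad of the board's length, either way round (horizontal distance between bearing and bearing_board below 0.012 m and z of bearing in the frame of bearing_board between 0.005 and 0.011 m and angle between each of bearing, carton, pad, plate's own z axis and vertical below 0.08 rad and linear speed of each of bearing, carton, pad, plate below 0.02 m/s and angular speed of each of bearing, carton, pad, plate below 0.2 rad/s and horizontal distance between carton and carton_board below 0.012 m and z of carton in the frame of carton_board between 0.005 and 0.011 m and angle between the y axis of carton and the y axis of carton_board, either way round below 0.2 rad and horizontal distance between pad and pad_board below 0.012 m and z of pad in the frame of pad_board between 0.005 and 0.011 m and angle between the y axis of pad and the y axis of pad_board, either way round below 0.2 rad and horizontal distance between plate and plate_board below 0.012 m and z of plate in the frame of plate_board between 0.005 and 0.011 m and angle between the y axis of plate and the y axis of plate_board, either way round below 0.2 rad); the robot touches nothing.
It fails at once if the bearing tips over (tilted more than 0.7 rad) (angle between bearing's own z axis and vertical above 0.7 rad).
It fails at once if the carton tips over (tilted more than 0.7 rad) (angle between carton's own z axis and vertical above 0.7 rad).
It fails at once if the brake pad tips over (tilted more than 0.7 rad) (angle between pad's own z axis and vertical above 0.7 rad).
It fails at once if the plate tips over (tilted more than 0.7 rad) (angle between plate's own z axis and vertical above 0.7 rad).
It also fails if it takes over 106 s, if anything falls off the work surface, if the arm or the gripper's body presses on something with over 40 N, if the wrist force passes 120 N, or if a joint passes its speed limit or range.

## Working session

There is one attempt and no reset: what is moved stays moved. The work goes in short steps, Python scripts to look and compute and a tool call to move; the robot and the scene stay as the last step left them, time stands still between calls to the robot, and variables do not carry over. Pictures are saved under pics/ and viewed, at most 14 in all, crops included, and the job is handed in when it is done.

Besides the shell and the picture viewer there is one more tool, called after "Request:" by a JSON object that holds its "api" and its "payload", one argument or row to a line. servo_tool: Moves the arm, as the interface text tells. Its arguments: {"type":"object","properties":{"commands":{"type":"string"}},"required":["commands"]}

```bash
mkdir -p pics; cat > h.py <<'E'
from bench import *
import numpy as np, cv2
def px2w(c,u,v,z):
    d=c["R"].T@np.array([(u-c["cx"])/c["fx"],(v-c["cy"])/c["fy"],1.]); o=-np.asarray(c["R"]).T@np.asarray(c["t"])
    return o+d*(z-o[2])/d[2]
def w2px(c,X):
    p=np.asarray(c["R"])@np.asarray(X)+c["t"]; return np.array([c["fx"]*p[0]/p[2]+c["cx"],c["fy"]*p[1]/p[2]+c["cy"]])
E
python3 - <<'E'
from h import *
for n in("top","scene"):
    cv2.imwrite(f"pics/{n}0.png",camera(n)); c=calibration(n); print(n,c["fx"],-np.asarray(c["R"]).T@c["t"])
o=get_obs();print(o)
E
```

```text
top 492.91204916192413 [ 0.42382402 -0.01439296  1.37627896]
scene 513.1092638078096 [-0.32158607 -0.67001028  0.67294137]
{'time_s': 0.1, 'q': array([ 9.66692216e-01,  1.81508821e-01,  1.60786967e+00, -3.21304310e-05,
        1.35377405e+00, -2.06286078e-01]), 'dq': array([ 0.00154054, -0.00046738, -0.00161643,  0.00103617,  0.00020973,
        0.00112742]), 'joint_efforts': array([ 1.20681190e-03, -4.45874655e+01, -3.52236879e+01, -1.99371084e-04,
        4.09134620e-03, -1.36032487e-06]), 'eef_pos': array([0.22247006, 0.52970447, 0.2304691 ]), 'eef_rot': array([-2.93037186e-04,  1.97596513e-01,  9.80283127e-01, -7.22972396e-04]), 'wrist_force': array([0.32196847, 0.94158344, 0.35257119]), 'torque': array([-0.05531554, -0.03262234,  0.04628563]), 'grasp_force': 0.0, 'opening': 0.9941302841993919}
```

View pics/top0.png

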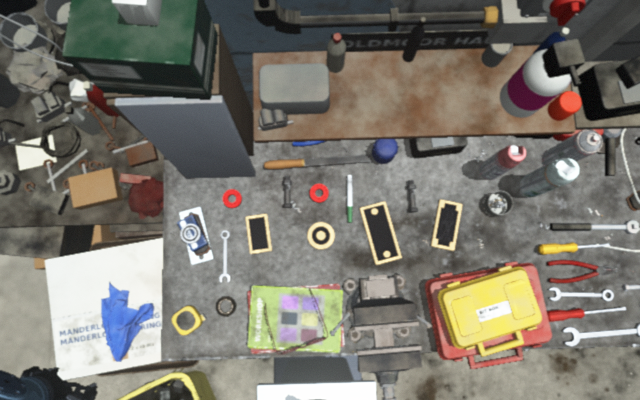

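View pics/scene0.png

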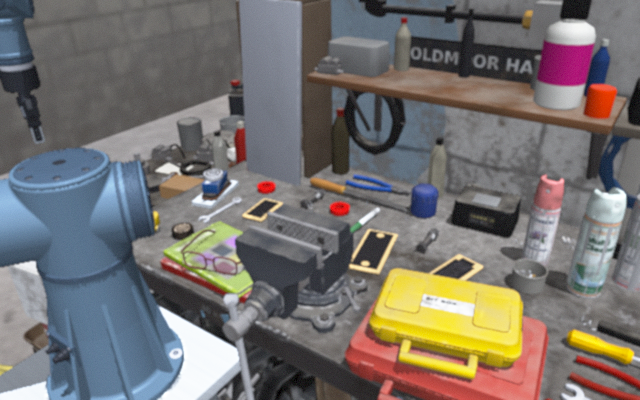

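The top view shows the pile at about (195,235). The boards are: carton (259,233), bearing (321,235), plate (382,232) and pad (447,225). The red rings are decoys, and the vise at (380,310) and the tall cabinet at (205,135) are obstacles. Next I measure in an enlarged crop.

```bash
python3 - <<'E'
from h import *
im=cv2.imread("pics/top0.png"); c=calibration("top")
cv2.imwrite("pics/crop0.png",cv2.resize(im[195:275,165:245],None,fx=7,fy=7,interpolation=cv2.INTER_CUBIC))
hsv=cv2.cvtColor(im,cv2.COLOR_BGR2HSV)
m=cv2.inRange(hsv,(12,60,150),(32,200,255)); m[:190]=0;m[260:]=0;m[:,:230]=0;m[:,480:]=0
for k in cv2.findContours(m,cv2.RETR_EXTERNAL,cv2.CHAIN_APPROX_NONE)[0]:
    if cv2.contourArea(k)<150: continue
    w=np.array([px2w(c,u,v,.008)[:2] for u,v in k[:,0]],np.float32)*1000
    (ct,sz,a)=cv2.minAreaRect(w); b=cv2.boxPoints((ct,sz,a)); e=max((b[1]-b[0],b[2]-b[1]),key=np.linalg.norm)
    print(np.round(ct),np.round(sz),"long-axis ang deg",np.degrees(np.arctan2(e[1],e[0])))
print(px2w(c,192,232,.06),px2w(c,205,135,.3))
E
```

```text
[548. -22.] [56. 56.] long-axis ang deg -1.731621
[558. 150.] [106.  62.] long-axis ang deg 7.016274
[ 550. -190.] [167.  77.] long-axis ang deg 13.437343
[ 566. -376.] [ 67. 137.] long-axis ang deg -13.713314
[0.56150451 0.32066116 0.06      ] [0.75512323 0.23175229 0.3       ]
```

View pics/crop0.png

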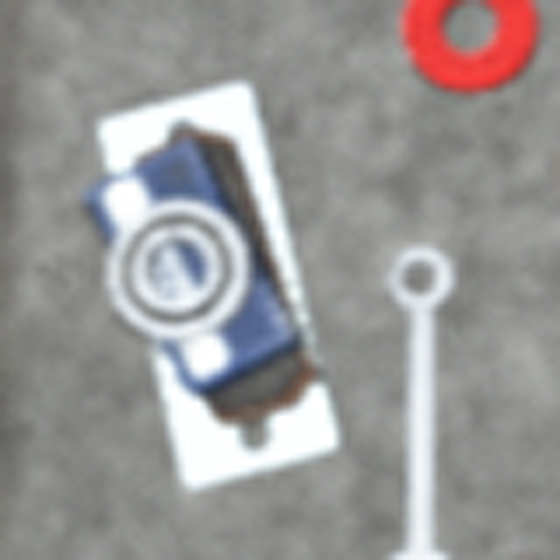

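The crop shows:
- the bearing ring centred at about crop (179,270)
- blue carton corners at about (92,205), (190,140), (300,340), (205,388)
- white plate corners at (98,120), (248,82), (340,448), (187,490)
- pad ends at about (180,130) and (255,430)

I'll turn these into poses and recheck the round board.

```bash
cat >> h.py <<'E'
def plan(x,y,z,psi=None,o=None):
    """psi = heading (deg) of tool y in world; prints wz total, then shift in the tool frame after the turn"""
    from scipy.spatial.transform import Rotation as Ro
    o=o or get_obs(); w,a,b,c=o["eef_rot"]; R=Ro.from_quat([a,b,c,w]).as_matrix()
    p0=np.degrees(np.arctan2(R[1,1],R[0,1])); 
    if psi is None: psi=p0
    d=(psi-p0+90)%180-90
    h=np.radians(p0+d); ty=np.array([np.cos(h),np.sin(h)]); tx=np.array([np.cos(h+np.pi/2),np.sin(h+np.pi/2)])
    D=np.array([x,y,z])-o["eef_pos"]
    print("psi0 %.1f wz %.3f (q6 %.2f) shift %.0f %.0f %.0f mm; tilt %.3f"%(p0,-np.radians(d),o["q"][5],1e3*D[:2]@tx,1e3*D[:2]@ty,-1e3*D[2],np.arccos(-R[2,2])))
E
python3 - <<'E'
from h import *
c=calibration("top")
def P(u,v,z): return px2w(c,165+(u+.5)/7-.5,195+(v+.5)/7-.5,z)[:2]*1e3
print("bearing",P(179,270,.0695))
for n,z,q in(("carton",.0545,[(92,205),(190,140),(300,340),(205,388)]),("plate",.012,[(98,120),(248,82),(340,448),(187,490)])):
    w=np.array([P(*p,z) for p in q]); e=w[3]-w[0]+w[2]-w[1]
    print(n,w.mean(0).round(),"len",np.linalg.norm(e)/2,"wid",np.linalg.norm(w[1]-w[0]),"ang",np.degrees(np.arctan2(e[1],e[0])))
a,b=P(185,125,.017),P(258,435,.005+.012);print("pad",(a+b)/2,np.linalg.norm(a-b),np.degrees(np.arctan2(*(a-b)[::-1])))
print("bb",px2w(c,321,235,.008))
plan(.52,.30,.26,110)
E
```

```text
bearing [557.6083697  323.15649184]
carton [560. 320.] len 86.73859089827496 wid 44.638970920030715 ang -150.06859363245803
plate [558. 323.] len 151.887698422115 wid 61.25637098717055 ang -166.03291924376103
pad [558.91093466 320.01266377] 127.18565868746849 13.402093987016311
bb [ 0.5477262  -0.02493023  0.008     ]
psi0 67.2 wz -0.747 (q6 -0.21) shift -201 -318 -30 mm; tilt 0.002
```

Request:
{"api": "servo_tool", "payload": {
  "commands": "0 0 -0.184 0 0 0 1;0 0 -0.184 0 0 0 1;0 0 -0.184 0 0 0 1;0 0 -0.184 0 0 0 1;0 0 -0.184 0 0 0 1"
}}

```text
time_s: 0.72
eef_pos: [0.2225, 0.5299, 0.2308]
eef_rot: [-0.0, -0.261, 0.965, -0.0]
wrist_force: [0.2, 0.1, 0.0]
opening: 0.997
grasp_force: 0.0
```

Request:
{"api": "servo_tool", "payload": {
  "commands": "0 0 0 -26 -49 0 1;0 0 0 -27 -50 0 1;0 0 0 -27 -50 0 1;0 0 0 -27 -50 0 1;0 0 0 -27 -50 0 1"
}}

```text
time_s: 1.35
eef_pos: [0.4643, 0.3799, 0.2309]
eef_rot: [-0.0, -0.258, 0.966, 0.0]
wrist_force: [0.4, 0.5, -0.6]
opening: 0.998
grasp_force: 0.0
```

Request:
{"api": "servo_tool", "payload": {
  "commands": "0 0 0 -27 -49 10 1;0 0 0 -26 -49 20 1;0 0 0 0 0 0 1"
}}

```text
time_s: 1.72
eef_pos: [0.5595, 0.3192, 0.1982]
eef_rot: [-0.002, -0.256, 0.967, -0.001]
wrist_force: [-0.9, 0.9, 0.8]
opening: 1.004
grasp_force: 0.0
```

```bash
python3 - <<'E'
from h import *
o=get_obs();print(o["time_s"],o["eef_pos"],o["q"].round(2)); c=calibration("wrist")
im=camera("wrist");np.savez("w1.npz",**c);cv2.imwrite("pics/w1.png",im); print(-np.asarray(c["R"]).T@c["t"])
plan(.558,.323,.06,120,o)
E
```

```text
1.725 [0.5594865  0.31920239 0.19818058] [ 0.33  0.36  1.45 -0.    1.33 -1.75]
[0.48752321 0.27884151 0.34122356]
psi0 119.6 wz -0.006 (q6 -1.75) shift -1 4 138 mm; tilt 0.004
```

View pics/w1.png

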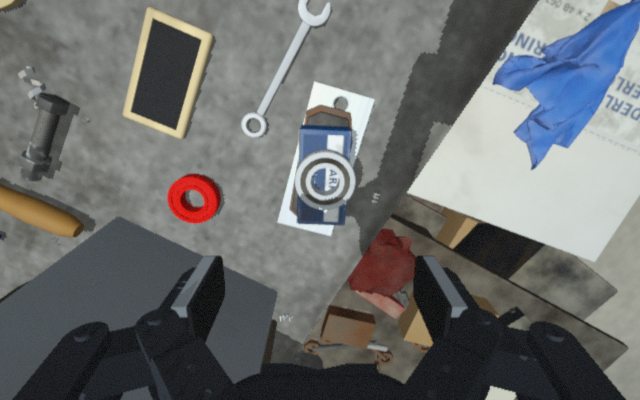

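The wrist view shows the bearing at (326,180). The carton is upright in the picture, top-face corners about (301,126), (351,127), (346,223), (297,223). Plate corners are about (314,81), (375,97), (330,236), (278,222).

```bash
python3 - <<'E'
from h import *
c=dict(np.load("w1.npz"))
P=lambda u,v,z: px2w(c,u,v,z)[:2]*1e3
print("bearing",P(326,180,.0695),np.linalg.norm(P(298,180,.0695)-P(356,180,.0695)))
for n,z,q in(("carton",.0545,[(301,126),(351,127),(346,223),(297,223)]),("plate",.012,[(314,81),(375,97),(330,236),(278,222)])):
    w=np.array([P(*p,z) for p in q]); e=w[3]-w[0]+w[2]-w[1]
    print(n,w.mean(0).round(),"len",np.linalg.norm(e)/2,"wid",np.linalg.norm(w[1]-w[0]),"ang",np.degrees(np.arctan2(e[1],e[0])))
im=cv2.imread("pics/w1.png");cv2.imwrite("pics/w1c.png",cv2.resize(im[70:250,250:400],None,fx=3.3,fy=3.3,interpolation=cv2.INTER_CUBIC))
b=np.array([.558,.323]);print(w2px(c,[.548,-.022,.008]),w2px(c,[.558,.15,.008]),w2px(c,[.5577,.3225,.0695]))
E
```

```text
bearing [555.24492803 324.15055581] 49.58483848690314
carton [558. 323.] len 90.1533891019295 wid 42.82846610362964 ang 27.33364307671573
plate [556. 323.] len 151.35529796995908 wid 60.05071177912342 ang 14.110647980192367
[-18.96504649 -38.00754892] [164.75702276  77.01956065] [322.89571309 181.47413811]
```

View pics/w1c.png

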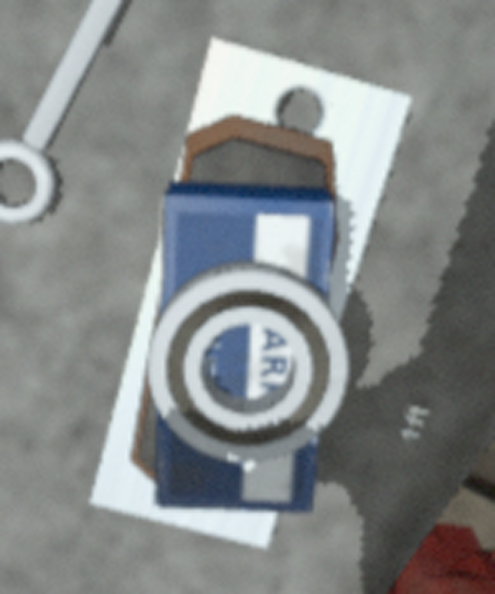

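The measurements agree across cameras. Descending on the bearing with TCP z at about 0.055.

Request:
{"api": "servo_tool", "payload": {
  "commands": "0 0 0 0 6 40 1;0 0 0 0 0 50 1;0 0 0 0 0 40 1;0 0 0 0 0 13 1;0 0 0 0 0 0 0.4"
}}

```text
time_s: 2.4
eef_pos: [0.5542, 0.3286, 0.0585]
eef_rot: [-0.0, -0.259, 0.966, 0.0]
wrist_force: [0.4, 0.5, 1.0]
opening: 0.814
grasp_force: 0.0
```

Request:
{"api": "servo_tool", "payload": {
  "commands": "0 0 0 0 0 0 0.4;0 0 0 0 0 0 0.3;0 0 0 0 0 0 0.3;0 0 0 0 0 0 0.3;0 0 0 0 0 0 0.3"
}}

```text
time_s: 3.02
eef_pos: [0.5567, 0.3287, 0.0617]
eef_rot: [0.002, -0.258, 0.966, 0.0]
wrist_force: [-1.8, 0.6, 4.9]
opening: 0.556
grasp_force: 60.7
```

Request:
{"api": "servo_tool", "payload": {
  "commands": "0 0 0 0 0 -5 0.3;0 0 0 0 0 -30 0.3;0 0 0 0 0 0 0.3"
}}

```text
time_s: 3.4
eef_pos: [0.5574, 0.3288, 0.0969]
eef_rot: [0.003, -0.258, 0.966, 0.0]
wrist_force: [0.2, 0.1, -1.2]
opening: 0.556
grasp_force: 62.0
```

```bash
python3 - <<'E'
from h import *
o=get_obs();print(o["time_s"],o["eef_pos"],o["q"].round(2),o["opening"]*85,o["grasp_force"]); c=calibration("wrist")
im=camera("wrist");cv2.imwrite("pics/w2.png",im[80:,80:560])
plan(.548,-.024,.12,None,o)
E
```

```text
3.4 [0.55736128 0.32877818 0.09687302] [ 0.35  0.47  1.52  0.    1.14 -1.74] 47.26707555319877 62.0024556395947
psi0 119.9 wz -0.000 (q6 -1.74) shift 184 -301 -23 mm; tilt 0.007
```

View pics/w2.png

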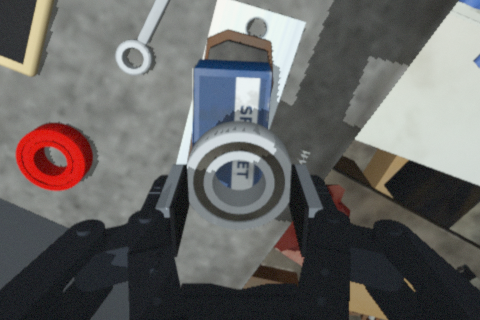

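The bearing is held level between the pads; its top centre is at crop (240,170), full picture (320,250).

```bash
python3 - <<'E'
from h import *
o=get_obs(); c=calibration("wrist"); im=camera("wrist")
p=o["eef_pos"]; zt=.0695+.0353
for v in (176,):
    w=px2w(c,80+240,80+v,zt); print(w, "off world",w-p, "diam",np.linalg.norm(px2w(c,268,256,zt)-px2w(c,371,256,zt)))
h=np.radians(119.9); d=(w-p)[:2]*1e3; print("tool off x,y",d@[np.cos(h+np.pi/2),np.sin(h+np.pi/2)],d@[np.cos(h),np.sin(h)])
print(w2px(c,[p[0],p[1],zt]))
E
```

```text
[0.54981873 0.32575067 0.1048    ] off world [-0.00633978 -0.00257178  0.00977495] diam 0.046723445983892525
tool off x,y 6.777931940370015 0.930831083350749
[317.95399967 268.97905216]
```

Request:
{"api": "servo_tool", "payload": {
  "commands": "0 0 0 0 0 -23 0.3;0 0 0 25 -43 0 0.3;0 0 0 26 -43 0 0.3;0 0 0 26 -43 0 0.3;0 0 0 26 -43 0 0.3"
}}

```text
time_s: 4.12
eef_pos: [0.5503, 0.1259, 0.1149]
eef_rot: [-0.001, -0.258, 0.966, 0.0]
wrist_force: [0.3, -0.2, -1.3]
opening: 0.557
grasp_force: 62.1
```

Request:
{"api": "servo_tool", "payload": {
  "commands": "0 0 0 25 -43 0 0.3;0 0 0 25 -43 0 0.3;0 0 0 25 -44 0 0.3;0 0 0 0 0 0 0.3"
}}

```text
time_s: 4.62
eef_pos: [0.5507, -0.026, 0.1153]
eef_rot: [-0.001, -0.256, 0.967, 0.0]
wrist_force: [-0.1, -0.5, -1.4]
opening: 0.563
grasp_force: 62.1
```

```bash
python3 - <<'E'
from h import *
o=get_obs();print(o["time_s"],o["eef_pos"],o["q"].round(2),o["opening"]*85,o["grasp_force"]); c=calibration("wrist")
im=camera("wrist");cv2.imwrite("pics/w3.png",im[80:,80:560]);np.savez("w3.npz",**c)
print(w2px(c,[.548,-.024,.008])-80,w2px(c,[*o["eef_pos"][:2],o["eef_pos"][2]+.008])-80)
plan(.5505,-.018,.0147,None,o)
E
```

```text
4.625 [ 0.55073815 -0.0259524   0.11526273] [-0.26  0.26  1.76 -0.    1.12 -2.35] 47.81575376496875 62.1158449788345
[242.21049265 107.16079107] [237.90116678 186.867371  ]
psi0 119.6 wz -0.000 (q6 -2.35) shift -4 7 101 mm; tilt 0.001
```

View pics/w3.png

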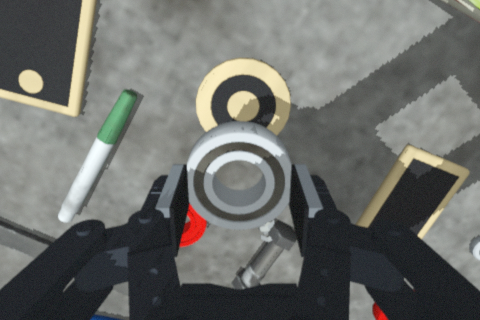

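The board centre is at crop (243,105) against a prediction of (242,107). The bearing top is at (240,178), about 4.5 mm along tool x from the TCP. Correcting and lowering.

Request:
{"api": "servo_tool", "payload": {
  "commands": "0 0 0 -4 3 40 0.3;0 0 0 0 0 40 0.3;0 0 0 0 0 14 0.3;0 0 0 0 0 2 0.3;0 0 0 0 0 0 0.3"
}}

```text
time_s: 5.3
eef_pos: [0.5543, -0.018, 0.0215]
eef_rot: [0.001, -0.258, 0.966, -0.0]
wrist_force: [0.2, -0.3, -2.2]
opening: 0.562
grasp_force: 62.2
```

Request:
{"api": "servo_tool", "payload": {
  "commands": "0 0 0 0 0 2 0.3;0 0 0 0 0 1 0.3;0 0 0 0 0 0 0.3"
}}

```text
time_s: 5.68
eef_pos: [0.5534, -0.0182, 0.0176]
eef_rot: [0.0, -0.258, 0.966, -0.0]
wrist_force: [-0.2, -0.0, -1.0]
opening: 0.559
grasp_force: 62.2
```

Request:
{"api": "servo_tool", "payload": {
  "commands": "0 0 0 2 -2 1 0.3;0 0 0 0 0 1 0.3;0 0 0 0 0 0 0.3;0 0 0 0 0 0 0.3"
}}

```text
time_s: 6.18
eef_pos: [0.5526, -0.0212, 0.0157]
eef_rot: [-0.0, -0.258, 0.966, -0.0]
wrist_force: [-3.0, -1.4, 5.2]
opening: 0.563
grasp_force: 63.1
```

Contact at 5 N. Releasing gradually, then rising and going back over the pile.

Request:
{"api": "servo_tool", "payload": {
  "commands": "0 0 0 0 0 0 0.65;0 0 0 0 0 0 0.8;0 0 0 0 0 0 1;0 0 0 0 0 0 1;0 0 0 0 0 -50 1"
}}

```text
time_s: 6.8
eef_pos: [0.5488, -0.02, 0.0618]
eef_rot: [-0.004, -0.258, 0.966, 0.002]
wrist_force: [1.1, 0.4, 0.2]
opening: 1.001
grasp_force: 0.0
```

Request:
{"api": "servo_tool", "payload": {
  "commands": "0 0 0 0 0 -60 1;0 0 0 0 0 -60 1;0 0 0 0 0 0 1"
}}

```text
time_s: 7.18
eef_pos: [0.5563, -0.0216, 0.1915]
eef_rot: [0.005, -0.258, 0.966, -0.003]
wrist_force: [-0.1, 0.5, -0.9]
opening: 1.001
grasp_force: 0.0
```

```bash
python3 - <<'E'
from h import *
o=get_obs();print(o["time_s"],o["eef_pos"]); c=calibration("wrist")
im=camera("wrist");cv2.imwrite("pics/w4.png",im[80:340,140:500]);np.savez("w4.npz",**c)
plan(.5585,.322,.19,118,o)
E
```

```text
7.175 [ 0.55627657 -0.02163539  0.19151351]
psi0 119.9 wz 0.034 (q6 -2.35) shift -163 302 2 mm; tilt 0.012
```

View pics/w4.png

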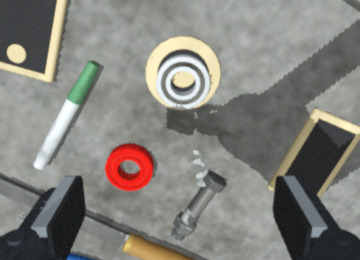

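The bearing sits on the round board: board centre at crop (183,73), bearing top at about (184,78). I'll check the offset numerically with detected shapes.

```bash
python3 - <<'E'
from h import *
c=dict(np.load("w4.npz"))
a=px2w(c,140+183,80+73,.008);print(a)
for v in(75,78,80):b=px2w(c,140+184,80+v,.023);print(b,np.linalg.norm(a[:2]-b[:2]))
im=cv2.imread("pics/w4.png");cv2.imwrite("pics/w4c.png",cv2.resize(im[30:120,135:235],None,fx=6,fy=6,interpolation=cv2.INTER_CUBIC))
E
```

```text
[ 0.54546069 -0.02447049  0.008     ]
[ 0.5437557  -0.02440689  0.023     ] 0.0017061739125491708
[ 0.54629149 -0.02292898  0.023     ] 0.0017511395427400028
[ 0.54799065 -0.02193868  0.023     ] 0.0035792176189186928
```

View pics/w4c.png

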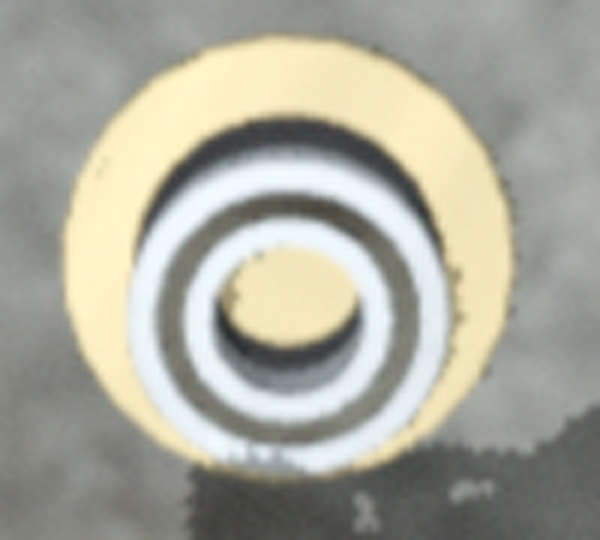

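The bearing is about 5 mm off centre, within the 12 mm allowed. Next is the carton.

Request:
{"api": "servo_tool", "payload": {
  "commands": "0 0 0.02 0 0 0 1;0 0 0 -23 43 0 1;0 0 0 -23 43 0 1;0 0 0 -23 43 0 1;0 0 0 -23 43 0 1"
}}

```text
time_s: 7.85
eef_pos: [0.5489, 0.1755, 0.1828]
eef_rot: [-0.002, -0.248, 0.969, 0.0]
wrist_force: [1.1, -0.5, -0.2]
opening: 0.999
grasp_force: 0.0
```

Request:
{"api": "servo_tool", "payload": {
  "commands": "0 0 0 -23 43 0 1;0 0 0 -24 43 0 1;0 0 0 -24 44 0 1;0 0 0 0 0 0 1;0 0 0 0 0 0 1"
}}

```text
time_s: 8.48
eef_pos: [0.5489, 0.3218, 0.1831]
eef_rot: [-0.002, -0.249, 0.969, -0.0]
wrist_force: [1.0, 0.3, 1.3]
opening: 1.002
grasp_force: 0.0
```

```bash
python3 - <<'E'
from h import *
o=get_obs();print(o["time_s"],o["eef_pos"],o["q"].round(2)); c=calibration("wrist")
im=camera("wrist");np.savez("w5.npz",**c);cv2.imwrite("pics/w5.png",cv2.resize(im[50:270,230:430],None,fx=2.7,fy=2.7,interpolation=cv2.INTER_CUBIC))
plan(.5585,.322,.031,118.5,o)
E
```

```text
8.475 [0.54894129 0.32179162 0.18310778] [ 0.34  0.36  1.48 -0.    1.3  -1.73]
psi0 118.8 wz 0.005 (q6 -1.73) shift -8 -4 152 mm; tilt 0.004
```

View pics/w5.png

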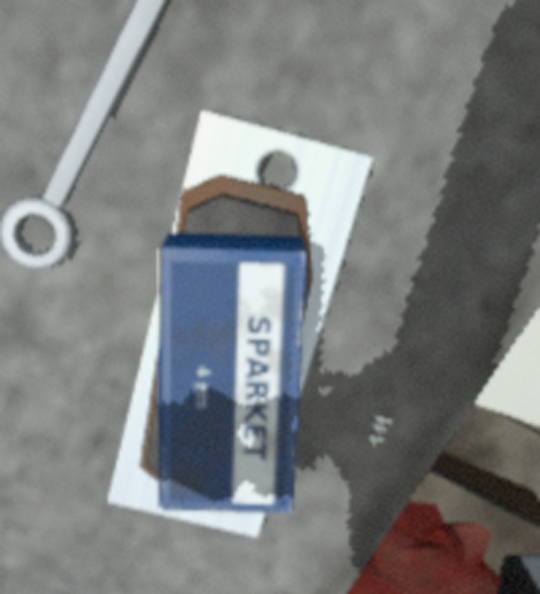

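The carton is clear: top-face corners at crop (163,250), (305,250), (293,510), (160,508). Plate corners are at (203,110), (373,157), (258,537), (108,502). The pad's end edge is at (183,200)–(307,208) and its lower left at (143,468).

```bash
python3 - <<'E'
from h import *
c=dict(np.load("w5.npz"))
P=lambda u,v,z: px2w(c,230+u/2.7,50+v/2.7,z)[:2]*1e3
for n,z,q in(("carton",.0545,[(163,250),(305,250),(293,510),(160,508)]),("plate",.012,[(203,110),(373,157),(258,537),(108,502)])):
    w=np.array([P(*p,z) for p in q]); e=w[3]-w[0]+w[2]-w[1]
    print(n,w.mean(0).round(),"len",np.linalg.norm(e)/2,"wid",np.linalg.norm(w[1]-w[0]),"ang",np.degrees(np.arctan2(e[1],e[0])))
a,b=P(183,200,.017),P(143,468,.017);print("pad ang",np.degrees(np.arctan2(*(b-a)[::-1])),a,b)
E
```

```text
carton [559. 324.] len 87.63079992873253 wid 43.32491296328961 ang 27.032508695028653
plate [557. 323.] len 150.54203925916204 wid 59.85183953659674 ang 13.961084462424399
pad ang 19.07461558848867 [519.83441648 283.94959188] [615.4650097 317.0172124]
```

Request:
{"api": "servo_tool", "payload": {
  "commands": "0 0 0.02 0 0 0 1;0 0 0 -9 -4 50 1;0 0 0 0 0 55 1;0 0 0 0 0 40 1;0 0 0 0 0 7 1"
}}

```text
time_s: 9.15
eef_pos: [0.5575, 0.321, 0.0299]
eef_rot: [-0.003, -0.238, 0.971, -0.0]
wrist_force: [-0.4, -1.3, 0.2]
opening: 0.998
grasp_force: 0.0
```

Request:
{"api": "servo_tool", "payload": {
  "commands": "0 0 0 0 0 0 0.3;0 0 0 0 0 0 0.3;0 0 0 0 0 0 0.3;0 0 0 0 0 0 0.3;0 0 0 0 0 0 0.3"
}}

```text
time_s: 9.78
eef_pos: [0.5618, 0.3237, 0.0362]
eef_rot: [0.002, -0.239, 0.971, 0.0]
wrist_force: [0.4, -0.4, 6.4]
opening: 0.514
grasp_force: 63.2
```

```bash
python3 - <<'E'
from h import *
o=get_obs();print(o["time_s"],o["eef_pos"],o["opening"],o["grasp_force"],o["wrist_force"]); plan(.558,.15,.12,97,o)
E
```

```text
9.775 [0.5618349  0.32368029 0.03624908] 0.5135770502312341 63.234089612960815 [ 0.42167286 -0.35108516  6.41844332]
psi0 117.6 wz 0.360 (q6 -1.71) shift 25 -172 -84 mm; tilt 0.005
```

Request:
{"api": "servo_tool", "payload": {
  "commands": "0 0 0 0 0 -10 0.3;0 0 0 0 0 -35 0.3;0 0 0.18 0 0 -40 0.3;0 0 0.18 0 0 0 0.3;0 0 0 0 0 0 0.3"
}}

```text
time_s: 10.4
eef_pos: [0.56, 0.3231, 0.1195]
eef_rot: [0.001, -0.062, 0.998, 0.0]
wrist_force: [0.3, -0.3, -1.8]
opening: 0.518
grasp_force: 62.3
```

Request:
{"api": "servo_tool", "payload": {
  "commands": "0 0 0 6 -43 0 0.3;0 0 0 6 -43 0 0.3;0 0 0 6 -43 0 0.3;0 0 0 6 -43 0 0.3;0 0 0 0 0 0 0.3"
}}

```text
time_s: 11.02
eef_pos: [0.5565, 0.1467, 0.1178]
eef_rot: [-0.001, -0.061, 0.998, -0.0]
wrist_force: [0.1, 0.8, -0.6]
opening: 0.516
grasp_force: 62.3
```

```bash
python3 - <<'E'
from h import *
o=get_obs();print(o["time_s"],o["eef_pos"],o["opening"],o["grasp_force"],o["q"].round(2)); c=calibration("wrist")
im=camera("wrist");np.savez("w6.npz",**c);cv2.imwrite("pics/w6.png",im[60:,80:560]);
for s in((-1,-1),(1,-1),(1,1),(-1,1)):
    a=np.radians(7); l,w=s[0]*.053,s[1]*.031
    print((w2px(c,[.558+l*np.cos(a)-w*np.sin(a),.15+l*np.sin(a)+w*np.cos(a),.008])-[80,60]).round())
plan(.559,.15,.019,97,o)
E
```

```text
11.025 [0.55647942 0.14666338 0.11775412] 0.5161463293496552 62.29922533035278 [ 0.05  0.31  1.7  -0.    1.14 -1.64]
[202.  63.]
[206. 189.]
[279. 189.]
[284.  64.]
psi0 97.0 wz 0.000 (q6 -1.64) shift -3 3 99 mm; tilt 0.002
```

View pics/w6.png

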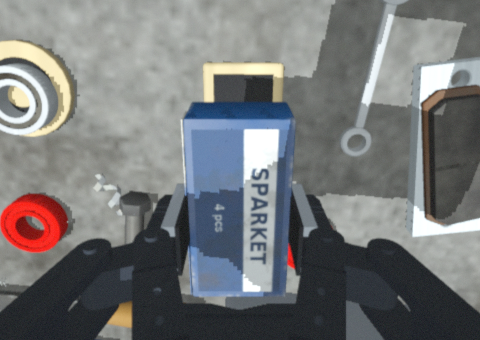

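The board's corners at crop (203,63) and (284,63) match the prediction within 1 px. The carton top-face corners are (182,118), (296,118), (288,293), (188,296). Checking the carton's offset in the grip.

```bash
python3 - <<'E'
from h import *
c=dict(np.load("w6.npz"))
w=np.array([px2w(c,80+u,60+v,.1363) for u,v in[(182,118),(296,118),(288,293),(188,296)]])*1e3
print(w.mean(0),np.linalg.norm(w[0]-w[3]),np.linalg.norm(w[0]-w[1]))
E
```

```text
[553.87143647 146.47598723 136.3       ] 88.33774501801943 44.5217904971033
```

Request:
{"api": "servo_tool", "payload": {
  "commands": "0 0 0 0 3 40 0.3;0 0 0 0 0 40 0.3;0 0 0 0 0 10 0.3;0 0 0 0 0 3 0.3;0 0 0 0 0 0 0.3"
}}

```text
time_s: 11.7
eef_pos: [0.5577, 0.1528, 0.0266]
eef_rot: [0.001, -0.062, 0.998, 0.0]
wrist_force: [0.6, 0.8, -1.2]
opening: 0.515
grasp_force: 62.2
```

Request:
{"api": "servo_tool", "payload": {
  "commands": "0 0 0 -3 -3 3 0.3;0 0 0 0 0 2 0.3;0 0 0 0 0 2 0.3;0 0 0 0 0 0 0.3"
}}

```text
time_s: 12.2
eef_pos: [0.5601, 0.1496, 0.0184]
eef_rot: [0.0, -0.061, 0.998, -0.0]
wrist_force: [0.2, 0.3, -1.1]
opening: 0.517
grasp_force: 62.4
```

Request:
{"api": "servo_tool", "payload": {
  "commands": "0 0 0 0 0 1 0.3;0 0 0 0 0 1 0.3;0 0 0 0 0 0 0.3"
}}

```text
time_s: 12.58
eef_pos: [0.5601, 0.1496, 0.0182]
eef_rot: [-0.0, -0.061, 0.998, -0.0]
wrist_force: [-7.4, -2.6, 16.0]
opening: 0.516
grasp_force: 64.3
```

Request:
{"api": "servo_tool", "payload": {
  "commands": "0 0 0 0 0 -1 0.6;0 0 0 0 0 0 0.7;0 0 0 0 0 0 1;0 0 0 0 0 0 1;0 0 0 0 0 -50 1"
}}

```text
time_s: 13.2
eef_pos: [0.556, 0.1494, 0.0634]
eef_rot: [-0.005, -0.061, 0.998, 0.0]
wrist_force: [1.1, 0.5, -0.3]
opening: 1.002
grasp_force: 0.0
```

Request:
{"api": "servo_tool", "payload": {
  "commands": "0 0 -0.11 0 0 -60 1;0 0 -0.11 0 0 -60 1;0 0 0 -15 41 0 1;0 0 0 -14 40 0 1;0 0 0 -14 40 0 1"
}}

```text
time_s: 13.82
eef_pos: [0.5598, 0.2792, 0.1874]
eef_rot: [0.0, -0.17, 0.985, -0.0]
wrist_force: [0.1, -0.9, 0.3]
opening: 1.002
grasp_force: 0.0
```

Request:
{"api": "servo_tool", "payload": {
  "commands": "0 0 0 -14 40 0 1;0 0 0 0 0 0 1;0 0 0 0 0 0 1"
}}

```text
time_s: 14.2
eef_pos: [0.5594, 0.3201, 0.1868]
eef_rot: [-0.0, -0.17, 0.985, -0.0]
wrist_force: [0.3, 0.0, -0.0]
opening: 1.0
grasp_force: 0.0
```

```bash
python3 - <<'E'
from h import *
o=get_obs();print(o["time_s"],o["eef_pos"],o["q"].round(2)); c=calibration("wrist")
im=camera("wrist");np.savez("w7.npz",**c);cv2.imwrite("pics/w7.png",cv2.resize(im[:290,150:460],None,fx=2,fy=2,interpolation=cv2.INTER_CUBIC))
plan(.5585,.322,.016,109.5,o)
E
```

```text
14.2 [0.55936606 0.32013027 0.1868293 ] [ 0.34  0.37  1.46 -0.    1.31 -1.58]
psi0 109.6 wz 0.002 (q6 -1.58) shift 0 2 171 mm; tilt 0.001
```

View pics/w7.png

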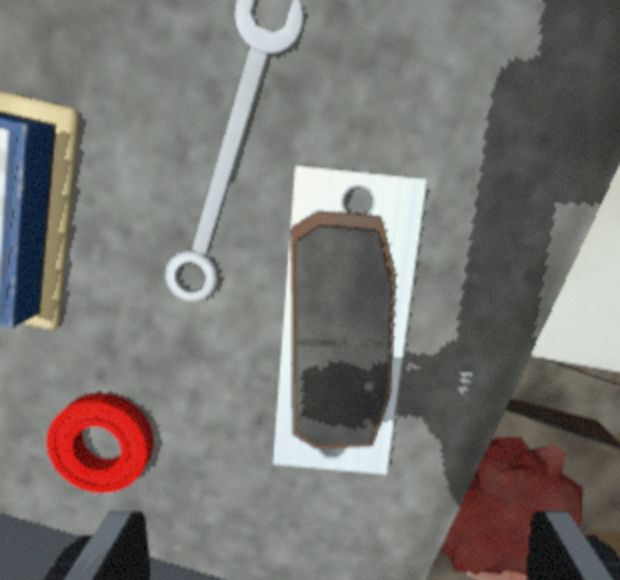

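The carton sits lined up on its board (left). The pad backing runs from crop (347,212) to (338,447), vertical in the picture, with sides at x = 293 and 392. Plate corners are (296,166), (426,178), (387,473), (274,465).

```bash
python3 - <<'E'
from h import *
c=dict(np.load("w7.npz"))
P=lambda u,v,z: px2w(c,150+u/2,v/2,z)[:2]*1e3
a,b=P(347,212,.017),P(338,447,.017);print("pad ends",(a+b)/2,np.linalg.norm(a-b),np.degrees(np.arctan2(*(b-a)[::-1])))
a,b=P(293,320,.017),P(392,320,.017);print("sides mid",(a+b)/2,np.linalg.norm(a-b))
w=np.array([P(u,v,.012) for u,v in[(296,166),(426,178),(387,473),(274,465)]]);e=w[3]-w[0]+w[2]-w[1];print("plate",w.mean(0),np.linalg.norm(e)/2,np.degrees(np.arctan2(e[1],e[0])))
x,y=.559,.321
E
```

```text
pad ends [558.23289293 322.22919505] 117.64873250885223 17.645356822972673
sides mid [550.51342269 319.58649302] 47.76857249516554
plate [556.69288304 323.02833142] 150.62578704199765 14.131854109395661
```

Request:
{"api": "servo_tool", "payload": {
  "commands": "0 0 0 0 2 50 0.75;0 0 0 0 0 60 0.75;0 0 0 0 0 40 0.75;0 0 0 0 0 12 0.75;0 0 0 0 0 0 0.75"
}}

```text
time_s: 14.88
eef_pos: [0.5593, 0.3216, 0.0255]
eef_rot: [-0.0, -0.17, 0.985, -0.0]
wrist_force: [0.3, 0.8, 0.5]
opening: 0.751
grasp_force: 0.0
```

Request:
{"api": "servo_tool", "payload": {
  "commands": "0 0 0 0 0 0 0.75;0 0 0 0 0 0 0.75"
}}

```text
time_s: 15.12
eef_pos: [0.5604, 0.3228, 0.0275]
eef_rot: [0.002, -0.17, 0.985, 0.0]
wrist_force: [-0.3, 0.0, -0.9]
opening: 0.751
grasp_force: 0.0
```

Request:
{"api": "servo_tool", "payload": {
  "commands": "0 0 0 0 0 8 0.75;0 0 0 0 0 4 0.75;0 0 0 0 0 0 0.75;0 0 0 0 0 0 0.75"
}}

```text
time_s: 15.62
eef_pos: [0.5589, 0.3224, 0.0132]
eef_rot: [-0.0, -0.17, 0.985, -0.0]
wrist_force: [0.0, 0.8, -0.4]
opening: 0.745
grasp_force: 0.0
```

Request:
{"api": "servo_tool", "payload": {
  "commands": "0 0 0 0 0 0 0.5;0 0 0 0 0 0 0.3;0 0 0 0 0 0 0.3;0 0 0 0 0 0 0.3;0 0 0 0 0 0 0.3"
}}

```text
time_s: 16.25
eef_pos: [0.5603, 0.3226, 0.0151]
eef_rot: [0.001, -0.17, 0.985, 0.0]
wrist_force: [-1.3, -2.5, 6.6]
opening: 0.493
grasp_force: 90.3
```

Request:
{"api": "servo_tool", "payload": {
  "commands": "0 0 0 0 0 -5 0.3;0 0 0 0 0 -20 0.3;0 0 0 0 0 0 0.3;0 0 0 0 0 0 0.3"
}}

```text
time_s: 16.75
eef_pos: [0.559, 0.3224, 0.0385]
eef_rot: [0.0, -0.17, 0.985, 0.0]
wrist_force: [-0.7, 0.0, -4.3]
opening: 0.493
grasp_force: 88.3
```

```bash
python3 - <<'E'
from h import *
o=get_obs();print(o["eef_pos"],o["opening"],o["grasp_force"],o["wrist_force"],o["torque"],o["q"].round(2))
c=calibration("wrist");im=camera("wrist");np.savez("w8.npz",**c);cv2.imwrite("pics/w8.png",im)
plan(.566,-.376,.15,76.3,o)
E
```

```text
[0.55896518 0.32242491 0.03850723] 0.49310268601545354 88.30273156552721 [-0.70653807  0.02507132 -4.29736927] [-0.04041422  0.05339266  0.0483726 ] [ 0.34  0.55  1.54  0.    1.05 -1.57]
psi0 109.6 wz 0.581 (q6 -1.57) shift -172 -677 -111 mm; tilt 0.000
```

View pics/w8.png

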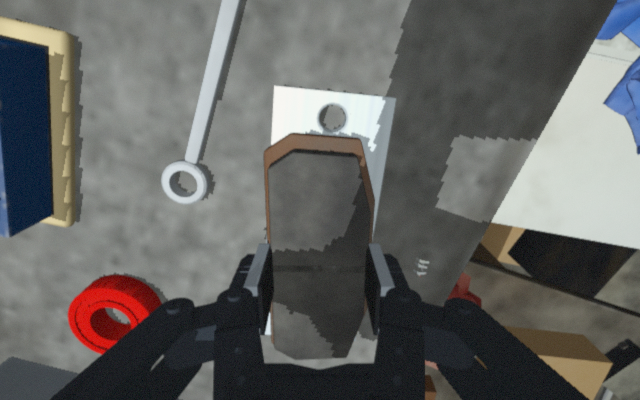

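The pad is held level by its lining; near lining edge at (315,152), far at (312,357). Before going to the pad board I triangulate the toolbox and work out the pad's offset in the grip.

```bash
python3 - <<'E'
from h import *
from scipy.optimize import least_squares
c=dict(np.load("w8.npz")); zt=.0385-.003+.014
a,b=px2w(c,315,152,zt),px2w(c,312,357,zt);print((a+b)/2,np.linalg.norm(a-b))
t,s=calibration("top"),calibration("scene")
for n,p,q in(("yellow backleft",(442,292),(382,270)),("yellow backright",(528,266),(522,296)),("red back-left",(430,278),(355,318))):
    r=least_squares(lambda X:np.r_[w2px(t,X)-p,w2px(s,X)-q],[.4,-.4,.1]);print(n,r.x.round(3),r.cost)
E
```

```text
[0.55750405 0.31963448 0.0495    ] 0.10537258670400504
yellow backleft [ 0.377 -0.316  0.106] 20.40150636526041
yellow backright [ 0.441 -0.549  0.104] 2.2510947105774317
red back-left [ 0.386 -0.281 -0.03 ] 327.0449743659142
```

Request:
{"api": "servo_tool", "payload": {
  "commands": "0 0 0 0 0 -40 0.3;0 0 0.145 0 0 -40 0.3;0 0 0.145 0 0 -31 0.3;0 0 0.145 0 0 0 0.3;0 0 0.146 0 0 0 0.3"
}}

```text
time_s: 17.42
eef_pos: [0.5588, 0.3223, 0.1492]
eef_rot: [-0.0, 0.122, 0.993, -0.0]
wrist_force: [0.3, -0.0, -4.1]
opening: 0.494
grasp_force: 89.1
```

Request:
{"api": "servo_tool", "payload": {
  "commands": "0 0 0 -13 -52 0 0.3;0 0 0 -13 -52 0 0.3;0 0 0 -13 -52 0 0.3;0 0 0 -13 -52 0 0.3;0 0 0 -13 -52 0 0.3"
}}

```text
time_s: 18.05
eef_pos: [0.56, 0.0528, 0.1488]
eef_rot: [-0.0, 0.119, 0.993, -0.0]
wrist_force: [1.7, -1.2, -3.6]
opening: 0.494
grasp_force: 89.3
```

Request:
{"api": "servo_tool", "payload": {
  "commands": "0 0 0 -13 -52 0 0.3;0 0 0 -13 -52 0 0.3;0 0 0 -13 -52 0 0.3;0 0 0 -13 -52 0 0.3;0 0 0 -13 -52 0 0.3"
}}

```text
time_s: 18.68
eef_pos: [0.5617, -0.2151, 0.1487]
eef_rot: [-0.0, 0.119, 0.993, 0.0]
wrist_force: [0.2, 0.1, -3.2]
opening: 0.495
grasp_force: 89.3
```

Request:
{"api": "servo_tool", "payload": {
  "commands": "0 0 0 -14 -52 0 0.3;0 0 0 -14 -52 0 0.3;0 0 0 -14 -53 0 0.3;0 0 0 0 0 0 0.3;0 0 0 0 0 0 0.3"
}}

```text
time_s: 19.3
eef_pos: [0.5652, -0.3756, 0.1481]
eef_rot: [-0.001, 0.12, 0.993, 0.001]
wrist_force: [-0.2, 0.8, -3.7]
opening: 0.491
grasp_force: 89.5
```

```bash
python3 - <<'E'
from h import *
o=get_obs();print(o["eef_pos"],o["opening"],o["grasp_force"],o["wrist_force"],o["q"].round(2))
c=calibration("wrist");im=camera("wrist");np.savez("w9.npz",**c);cv2.imwrite("pics/w9.png",im)
hsv=cv2.cvtColor(im,cv2.COLOR_BGR2HSV); m=cv2.inRange(hsv,(12,60,120),(32,200,255)); n,l,s,ce=cv2.connectedComponentsWithStats(m)
cs=[np.array([.566+a*np.cos(t)-b*np.sin(t),-.376+a*np.sin(t)+b*np.cos(t),.008]) for t in[np.radians(-13.7)] for a,b in((-.068,-.033),(.068,-.033),(.068,.033),(-.068,.033))]
print("pred",[w2px(c,X).round().tolist() for X in cs]); print(s[s[:,4]>200])
plan(.567,-.376,.03,76.3,o)
E
```

```text
[ 0.56524597 -0.37556848  0.14805614] 0.49081451384811997 89.46070892794523 [-0.2015869   0.78241042 -3.68918766] [-0.76  0.48  1.39  0.    1.27 -2.09]
pred [[278.0, 99.0], [284.0, 247.0], [353.0, 246.0], [358.0, 99.0]]
[[     0      0    640    400 246911]
 [     0      0     51     44   1062]
 [     0      0    135     83   2258]
 [   452      0     82    207   2831]
 [   497     24     19     24    226]
 [   565     82     18     53    388]
 [   335    101     22     37    575]
 [   264    133     61     99   1014]
 [   339    138     30     41    296]]
psi0 76.3 wz -0.000 (q6 -2.09) shift -2 -0 118 mm; tilt 0.002
```

The prediction matches the visible board edge (right corner 357,101 against 358,99). Lowering.

Request:
{"api": "servo_tool", "payload": {
  "commands": "0 0 0 -2 0 40 0.3;0 0 0 0 0 50 0.3;0 0 0 0 0 30 0.3;0 0 0 0 0 6 0.3;0 0 0 0 0 0 0.3"
}}

```text
time_s: 19.98
eef_pos: [0.5685, -0.376, 0.024]
eef_rot: [0.0, 0.119, 0.993, -0.0]
wrist_force: [0.7, -0.1, -2.9]
opening: 0.491
grasp_force: 89.5
```

Request:
{"api": "servo_tool", "payload": {
  "commands": "0 0 0 0 0 0 0.3;0 0 0 0 0 0 0.3;0 0 0 0 0 2 0.3;0 0 0 0 0 2 0.3;0 0 0 0 0 0 0.3"
}}

```text
time_s: 20.6
eef_pos: [0.5676, -0.3764, 0.0189]
eef_rot: [-0.0, 0.119, 0.993, 0.0]
wrist_force: [0.4, 0.2, -4.5]
opening: 0.491
grasp_force: 89.5
```

Request:
{"api": "servo_tool", "payload": {
  "commands": "0 0 0 0 0 2 0.3;0 0 0 0 0 2 0.3;0 0 0 0 0 2 0.3;0 0 0 0 0 0 0.3;0 0 0 0 0 0 0.3"
}}

```text
time_s: 21.22
eef_pos: [0.5679, -0.3766, 0.0133]
eef_rot: [0.0, 0.119, 0.993, -0.0]
wrist_force: [-1.6, -0.5, -3.1]
opening: 0.489
grasp_force: 89.5
```

Request:
{"api": "servo_tool", "payload": {
  "commands": "0 0 0 0 0 1 0.3;0 0 0 0 0 0 0.3"
}}

```text
time_s: 21.48
eef_pos: [0.5678, -0.3765, 0.0122]
eef_rot: [-0.0, 0.119, 0.993, 0.0]
wrist_force: [0.5, -0.4, -3.6]
opening: 0.493
grasp_force: 89.5
```

Request:
{"api": "servo_tool", "payload": {
  "commands": "0 0 0 0 0 1 0.3;0 0 0 0 0 0 0.3;0 0 0 0 0 0.5 0.3;0 0 0 0 0 0 0.3"
}}

```text
time_s: 21.98
eef_pos: [0.5679, -0.3767, 0.0111]
eef_rot: [0.0, 0.119, 0.993, -0.0]
wrist_force: [-1.2, 0.4, -0.4]
opening: 0.493
grasp_force: 90.3
```

Request:
{"api": "servo_tool", "payload": {
  "commands": "0 0 0 0 0 0 0.6;0 0 0 0 0 0 0.75;0 0 0 0 0 0 0.85;0 0 0 0 0 0 0.85;0 0 0 0 0 -40 0.85"
}}

```text
time_s: 22.6
eef_pos: [0.5654, -0.3744, 0.0471]
eef_rot: [-0.003, 0.119, 0.993, 0.002]
wrist_force: [-0.2, -0.7, 0.4]
opening: 0.85
grasp_force: 0.0
```

Request:
{"api": "servo_tool", "payload": {
  "commands": "0 0 0 0 0 -50 0.85;0 0 0 0 0 -50 0.85;0 0 -0.161 0 0 -20 0.85;0 0 -0.161 0 0 0 0.85;0 0 -0.161 0 0 0 0.85"
}}

```text
time_s: 23.22
eef_pos: [0.568, -0.3767, 0.1715]
eef_rot: [0.0, -0.124, 0.992, -0.0]
wrist_force: [0.5, -0.0, -0.5]
opening: 0.852
grasp_force: 0.0
```

```bash
python3 - <<'E'
from h import *
o=get_obs();print(o["time_s"],o["eef_pos"],o["q"].round(2))
cv2.imwrite("pics/w10.png",camera("wrist"));np.savez("w10.npz",**calibration("wrist"))
plan(.557,.323,.10,104.1,o)
E
```

```text
23.225 [ 0.56803858 -0.37669185  0.17150227] [-0.76  0.46  1.37 -0.    1.31 -2.58]
psi0 104.3 wz 0.003 (q6 -2.58) shift -160 681 72 mm; tilt 0.001
```

Request:
{"api": "servo_tool", "payload": {
  "commands": "0 0 0 -12 52 0 0.95;0 0 0 -12 52 0 0.95;0 0 0 -12 52 0 0.95;0 0 0 -12 52 0 0.95;0 0 0 -12 52 0 0.95"
}}

```text
time_s: 23.9
eef_pos: [0.5631, -0.1081, 0.1709]
eef_rot: [0.0, -0.12, 0.993, -0.0]
wrist_force: [0.2, 0.3, -0.3]
opening: 0.95
grasp_force: 0.0
```

Request:
{"api": "servo_tool", "payload": {
  "commands": "0 0 0 -12 52 0 0.95;0 0 0 -12 52 0 0.95;0 0 0 -12 52 0 0.95;0 0 0 -12 52 0 0.95;0 0 0 -13 53 0 0.95"
}}

```text
time_s: 24.52
eef_pos: [0.5592, 0.1599, 0.171]
eef_rot: [0.0, -0.12, 0.993, -0.0]
wrist_force: [0.3, -0.0, -0.3]
opening: 0.951
grasp_force: 0.0
```

Request:
{"api": "servo_tool", "payload": {
  "commands": "0 0 0 -13 53 0 0.95;0 0 0 -13 53 0 0.95;0 0 0 -13 53 0 0.95;0 0 0 0 0 0 0.95;0 0 0 0 0 0 0.95"
}}

```text
time_s: 25.15
eef_pos: [0.5584, 0.3218, 0.1704]
eef_rot: [-0.0, -0.121, 0.993, -0.0]
wrist_force: [0.2, -1.7, 0.2]
opening: 0.947
grasp_force: 0.0
```

```bash
python3 - <<'E'
from h import *
o=get_obs();print(o["time_s"],o["eef_pos"],o["q"].round(2))
c=calibration("wrist");im=camera("wrist");np.savez("w11.npz",**c);cv2.imwrite("pics/w11.png",im)
g=cv2.cvtColor(im,cv2.COLOR_BGR2HSV); m=cv2.inRange(g,(0,0,195),(180,40,255)); m[:,:230]=0;m[:,420:]=0;m[270:]=0
for k in cv2.findContours(m,cv2.RETR_EXTERNAL,cv2.CHAIN_APPROX_NONE)[0]:
    if cv2.contourArea(k)<1500: continue
    w=np.array([px2w(c,u,v,.012)[:2] for u,v in k[:,0]],np.float32)*1000
    print(k[:,0].min(0),k[:,0].max(0),cv2.minAreaRect(w))
plan(.557,.323,.03,104.1,o)
E
```

```text
25.15 [0.55843912 0.32178162 0.17043337] [ 0.34  0.39  1.47 -0.    1.28 -1.48]
[286  86] [354 241] ((556.2490234375, 322.0635986328125), (149.5255584716797, 60.24122619628906), 13.940511703491211)
psi0 104.0 wz -0.003 (q6 -1.48) shift 1 2 140 mm; tilt 0.001
```

Plate measured at (556, 322) mm, 13.9°, 149.5 x 60.2 mm, which matches its size. Descending.

Request:
{"api": "servo_tool", "payload": {
  "commands": "0 0 0 2 0 50 0.9;0 0 0 0 0 50 0.9;0 0 0 0 0 40 0.85;0 0 0 0 0 18 0.85;0 0 0 0 0 0 0.85"
}}

```text
time_s: 25.82
eef_pos: [0.5565, 0.3203, 0.012]
eef_rot: [-0.001, -0.121, 0.993, -0.0]
wrist_force: [0.4, 0.7, 1.7]
opening: 0.851
grasp_force: 0.0
```

Request:
{"api": "servo_tool", "payload": {
  "commands": "0 0 0 0 0 5 0.85;0 0 0 0 0 4 0.85;0 0 0 0 0 0 0.85;0 0 0 0 0 0 0.85"
}}

```text
time_s: 26.32
eef_pos: [0.557, 0.3217, 0.0043]
eef_rot: [0.0, -0.122, 0.993, 0.0]
wrist_force: [-0.5, 0.0, -1.1]
opening: 0.848
grasp_force: 0.0
```

Request:
{"api": "servo_tool", "payload": {
  "commands": "0 0 0 0 0 2 0.85;0 0 0 0 0 0 0.5;0 0 0 0 0 0 0.4;0 0 0 0 0 0 0.4;0 0 0 0 0 0 0.4"
}}

```text
time_s: 26.95
eef_pos: [0.5571, 0.3216, 0.0023]
eef_rot: [0.0, -0.122, 0.993, 0.0]
wrist_force: [-0.9, 0.5, 5.7]
opening: 0.675
grasp_force: 65.1
```

Request:
{"api": "servo_tool", "payload": {
  "commands": "0 0 0 0 0 -5 0.4;0 0 0 0 0 -15 0.4;0 0 0 0 0 0 0.4;0 0 0 0 0 0 0.4"
}}

```text
time_s: 27.45
eef_pos: [0.5568, 0.3214, 0.0219]
eef_rot: [0.0, -0.122, 0.993, 0.0]
wrist_force: [0.6, -0.3, -3.5]
opening: 0.673
grasp_force: 64.8
```

```bash
python3 - <<'E'
from h import *
o=get_obs();print(o["eef_pos"],o["opening"],o["grasp_force"],o["wrist_force"],o["torque"])
c=calibration("wrist");im=camera("wrist");cv2.imwrite("pics/w12.png",im)
plan(.551,-.19,.13,103.4,o)
E
```

```text
[0.55681116 0.32143557 0.02193761] 0.6726896379555641 64.82236862182617 [ 0.57530672 -0.29289394 -3.50603561] [-0.00189983  0.02763055  0.02723299]
psi0 104.0 wz 0.010 (q6 -1.48) shift 124 -496 -108 mm; tilt 0.000
```

The plate is held, weight 3.5 N as expected. Carrying it over.

Request:
{"api": "servo_tool", "payload": {
  "commands": "0 0 0 0 0 -40 0.4;0 0 0.01 0 0 -50 0.4;0 0 0 0 0 -18 0.4;0 0 0 12 -49 0 0.4;0 0 0 12 -49 0 0.4"
}}

```text
time_s: 28.12
eef_pos: [0.5552, 0.2197, 0.1286]
eef_rot: [-0.001, -0.118, 0.993, -0.0]
wrist_force: [0.5, -0.1, -2.4]
opening: 0.671
grasp_force: 66.0
```

Request:
{"api": "servo_tool", "payload": {
  "commands": "0 0 0 12 -50 0 0.4;0 0 0 12 -50 0 0.4;0 0 0 12 -50 0 0.4;0 0 0 12 -50 0 0.4;0 0 0 13 -50 0 0.4"
}}

```text
time_s: 28.75
eef_pos: [0.5538, -0.0382, 0.1284]
eef_rot: [-0.001, -0.117, 0.993, 0.0]
wrist_force: [0.9, 0.2, -3.1]
opening: 0.673
grasp_force: 66.0
```

Request:
{"api": "servo_tool", "payload": {
  "commands": "0 0 0 13 -50 0 0.4;0 0 0 13 -49 0 0.4;0 0 0 13 -49 0 0.4;0 0 0 0 0 0 0.4;0 0 0 0 0 0 0.4"
}}

```text
time_s: 29.38
eef_pos: [0.5503, -0.1892, 0.1284]
eef_rot: [-0.001, -0.116, 0.993, 0.001]
wrist_force: [0.4, -0.3, -3.1]
opening: 0.673
grasp_force: 66.1
```

```bash
python3 - <<'E'
from h import *
o=get_obs();print(o["time_s"],o["eef_pos"],o["opening"],o["grasp_force"],o["wrist_force"])
c=calibration("wrist");im=camera("wrist");cv2.imwrite("pics/w13.png",im)
hsv=cv2.cvtColor(im,cv2.COLOR_BGR2HSV); m=cv2.inRange(hsv,(12,60,120),(32,200,255)); n,l,s,ce=cv2.connectedComponentsWithStats(m[:300])
t=np.radians(13.4)
print("pred",[w2px(c,[.55+a*np.cos(t)-b*np.sin(t),-.19+a*np.sin(t)+b*np.cos(t),.008]).round().tolist() for a,b in((-.083,-.038),(.083,-.038),(.083,.038),(-.083,.038))]); print(s[1:][s[1:,4]>150])
plan(.551,-.19,.03,103.4,o)
E
```

```text
29.375 [ 0.55034916 -0.18922622  0.12838704] 0.6733897799407456 66.08927249908447 [ 0.37537076 -0.25855556 -3.06854359]
pred [[267.0, 78.0], [276.0, 270.0], [359.0, 270.0], [368.0, 78.0]]
[[  30   52  122  182 3595]
 [ 267   78   99   21 1358]
 [ 462  180   83   71 1520]
 [ 626  275   14   25  189]]
psi0 103.4 wz -0.000 (q6 -2.34) shift -0 -1 98 mm; tilt 0.003
```

The board matches the prediction within 2 px. Lowering.

Request:
{"api": "servo_tool", "payload": {
  "commands": "0 0 0 0 -1 40 0.4;0 0 0 0 0 45 0.4;0 0 0 0 0 20 0.4;0 0 0 0 0 3 0.4;0 0 0 0 0 0 0.4"
}}

```text
time_s: 30.05
eef_pos: [0.5526, -0.1909, 0.023]
eef_rot: [0.001, -0.117, 0.993, -0.001]
wrist_force: [-0.3, -0.3, -3.6]
opening: 0.675
grasp_force: 66.1
```

Request:
{"api": "servo_tool", "payload": {
  "commands": "0 0 0 0 0 2 0.4;0 0 0 0 0 2 0.4;0 0 0 0 0 0 0.4;0 0 0 0 0 0 0.4"
}}

```text
time_s: 30.55
eef_pos: [0.5516, -0.1908, 0.018]
eef_rot: [0.0, -0.117, 0.993, -0.0]
wrist_force: [-0.1, 0.4, -2.6]
opening: 0.675
grasp_force: 66.1
```

Request:
{"api": "servo_tool", "payload": {
  "commands": "0 0 0 0 0 2 0.4;0 0 0 0 0 2 0.4;0 0 0 0 0 2 0.4;0 0 0 0 0 0 0.4;0 0 0 0 0 0 0.4"
}}

```text
time_s: 31.18
eef_pos: [0.5515, -0.1908, 0.0118]
eef_rot: [-0.0, -0.117, 0.993, 0.0]
wrist_force: [-0.2, 0.6, -2.2]
opening: 0.672
grasp_force: 66.1
```

Request:
{"api": "servo_tool", "payload": {
  "commands": "0 0 0 0 0 1 0.4;0 0 0 0 0 0 0.4;0 0 0 0 0 0 0.4"
}}

```text
time_s: 31.55
eef_pos: [0.5515, -0.1908, 0.0108]
eef_rot: [0.0, -0.117, 0.993, -0.0]
wrist_force: [-0.1, 0.6, -2.8]
opening: 0.674
grasp_force: 66.1
```

Request:
{"api": "servo_tool", "payload": {
  "commands": "0 0 0 0 0 0.5 0.4;0 0 0 0 0 0 0.4;0 0 0 0 0 0 0.75;0 0 0 0 0 0 0.85;0 0 0 0 0 0 0.9"
}}

```text
time_s: 32.17
eef_pos: [0.5517, -0.1909, 0.0105]
eef_rot: [0.0, -0.117, 0.993, -0.0]
wrist_force: [0.3, -0.1, -0.4]
opening: 0.901
grasp_force: 0.0
```

Request:
{"api": "servo_tool", "payload": {
  "commands": "0 0 0 0 0 0 0.9;0 0 0 0 0 -40 0.9;0 0 0 0 0 -50 0.9;0 0 0 0 0 -60 0.9;0 0 0 0 0 -60 0.9"
}}

```text
time_s: 32.8
eef_pos: [0.5512, -0.1906, 0.2221]
eef_rot: [-0.0, -0.117, 0.993, 0.0]
wrist_force: [0.1, 0.2, 0.1]
opening: 0.896
grasp_force: 0.0
```

Request:
{"api": "servo_tool", "payload": {
  "commands": "0 0 0 60 0 0 0.9;0 0 0 60 0 0 0.9;0 0 0 60 0 0 0.9;0 0 0 0 0 0 0.9"
}}

```text
time_s: 33.3
eef_pos: [0.3735, -0.2329, 0.2201]
eef_rot: [-0.0, -0.115, 0.993, -0.0]
wrist_force: [0.6, -0.4, 0.5]
opening: 0.895
grasp_force: 0.0
```

```bash
python3 - <<'E'
from h import *
o=get_obs();print(o["time_s"],o["eef_pos"],o["wrist_force"])
im=camera("top");cv2.imwrite("pics/top1.png",im)
cv2.imwrite("pics/top1c.png",cv2.resize(im[180:280,230:490],None,fx=3,fy=3,interpolation=cv2.INTER_CUBIC))
E
```

```text
33.3 [ 0.37353596 -0.23292866  0.22014212] [ 0.60542301 -0.43148092  0.49960425]
```

View pics/top1c.png

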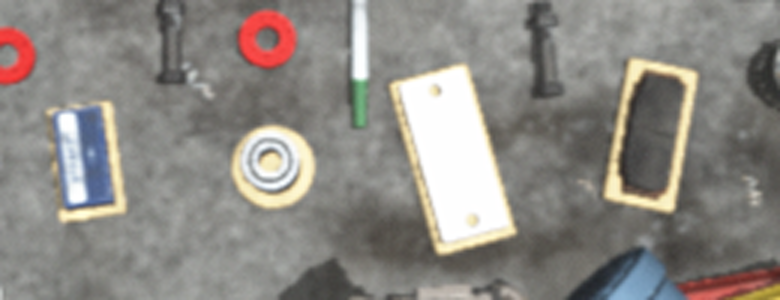

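The final view shows all four parts flat and lined up on their boards. The bearing, crop (270,161) against board (274,167), is about 5–6 mm off centre, within the limit. Handing in.

```bash
python3 -c "
from bench import *
print(hand_in())"
```

```text
the job is handed in; nothing more can be done
None
```

I handed the job in at about 33 s of the 106 s limit, with bearing, carton, pad and plate flat on their own boards in the last picture; the bearing is furthest off, about 5–6 mm of the 12 mm allowed, and no verdict came back.

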